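# Shut the specimen case

### The job

Shut the open wooden case of pyrite: from behind its leaning lid, push the lid up past upright until it goes over by itself, then leave it alone while it sinks down under its own weight onto the catch. Then press down with the fingers on the middle of the lid's front edge, past the stiff catch until the lid bears hard on the seal, and lean on it there with about 18 N for half a second, going by the felt force; never load the case or lid with more than 25 N. Let go, and leave the other things on the bench where they are.

Things in the scene. Friction and masses are not known exactly. Their poses are not given: they have to be found in the camera images.
- case: Wooden case fixed to the bench, 260 mm (its x) by 200 mm (its y) by 70 mm high, full of pyrite lumps to about 50 mm. Origin: centre of its underside; x runs along the hinge, y points to the hinge side, z up. The lid's hinge lies along the +y wall at the rim; the front is the -y wall. Bystanders stand at least 30 mm clear of case and lid.
- lid (a joint): Lid angle in rad: 0 level over the case, 1.57 upright, 2.1 leaning fully back on its stop; starts there. It goes over by itself only from somewhere between 1.4 and 1.2, differing with its weight, then takes 2 to 6 s to sink to the catch, where it rests at about 0.12 to 0.19. It must not be touched between 0.95 and 0.25. Pressed home and released it stays below 0.08.
- lid_hinge (a point): Point on the hinge axis, mid-length, at rim height (70 mm). It turns with the lid: x along the hinge; -y from the hinge along the lid to its free edge, z out of its outer face (up when shut). Lid 0.35 to 0.7 kg; hinge friction 0.12 Nm, damping 0.4 Nm per rad/s.
- lid_edge (a point): Middle of the lid's free (front) edge on its outer face, 206 mm from the hinge along the lid's -y and 12 mm out along its z; axes as lid_hinge. Press here or up to 15 mm inside it. The lid is a 272 by 206 by 12 mm board with a skirt on its inner side reaching 17 mm below it. When open, its outer face is turned away from the case.
- rock: Bystander: loose pyrite lump about 60 mm; origin under its middle.
- tray: Bystander: empty cardboard tray 110 by 90 by 30 mm; origin under its middle.
- jar: Bystander: glass jar 60 mm across, 85 mm high; origin under its middle.
- catch (a point): Fixed point at rim height, mid-front, 16 mm inside the front face: a 12 mm thick steel catch pin stands above it. Pressed at the lid's edge, the pin gives way at about 4 to 8 N over some 15 to 20 mm and stays down; then the lid meets a rubber seal (about 6 N per mm) at 0.035 to 0.08 rad. The seal's height differs by up to 8 mm and cannot be seen: stop by force.

How it is judged:
By the outcome, as a careful person would: the job done as asked, in the order asked, and still so for the second after the job is handed in, with the robot touching nothing.
It also fails if it takes over 67 s, if anything falls off the work surface, if the arm or the gripper's body presses on something with over 40 N, if the wrist force passes 120 N, or if a joint passes its speed limit or range.

### The arm

A 7-joint arm with a two-finger parallel gripper is mounted at the origin on the work surface. World frame = base frame: x ahead of the robot, y to its left, z up, the work surface at z = 0. Lengths are in m, angles in rad, forces in N, time in s.
With the tool pointing down it reaches from about 0.425 to 1.025 m from the base axis. Payload 9.4 kg.
Tool frame: the origin (TCP) lies at the very end of the fingers, on their centre line; the grasp point (between the pads) lies 19 mm behind it; z points along the fingers, y is the line along which they close (so a half turn about z gives the same grasp; the last joint's range is limited). The gripper opens to 93 mm and grips with 3 to 60 N. Pads are 15 mm wide; open, the fingers measure 128 mm over their backs; the gripper's body (75 mm by 188 mm) begins 65 mm behind the grasp point.
Start: joints at [-1.313, 0.599, -0.003, 1.599, 0.002, 0.943, -0.08], TCP at [0.238, 0.685, 0.185] pointing down, gripper open.
Joint ranges: [-2.57, 2.57], [-0.35, 1.97], [-1.29, 1.29], [0.11, 2.56], [-1.05, 4.19], [0.11, 1.86], [-2.63, 2.63]. Speed limits (rad/s): [2.22, 2.22, 3.01, 3.01, 3.14, 3.14, 3.14].

### API

Orientations are given as a rotation vector (axis times angle).
In Python, from rig import * gives the robot as it stands.
- The arm moves only by the tool step_arm, never from a script. Its argument "motion" is a list of rows, each a list of 7 numbers: the shift along the world's x, y, z in mm, then the turn, a rotation vector about the world's x, y, z in degrees, then the opening, from 0 (shut) to 1 (fully open). A call has 1 to 8 rows; each row is the pose to reach, as a shift and turn from the pose commanded when the call began; what a row does not reach only later rows make up. A row lasts 1/10 s, in which the tool goes at most 50 mm and 8.59 degrees, less where a joint would pass 70% of its speed; a pose out of reach is approached as far as the arm can. A call with a gripper value outside its range is refused whole. The fingers move at their own pace and stop on an object; "grip_force" is the grip in N (left out, the last holds). Time passes only in rows, so rows that repeat a pose let the fingers close. It gives the time, the measured TCP pose, the force, the opening and the grip force at its end, in the units of the state.
- observe(): the state, without advancing time (a new reading comes with each control period).
- get_image(name): name is "scene" or "top" or "wrist"; returns a dict with "pixels" (400x640x3 uint8, red, green, blue), "fovy" (degrees; the focal length in pixels is half the picture's height over the tangent of half this angle, whatever the lens; pixels are square), "cx", "cy" (the principal point, pixels), "pose" (4x4, takes a point from camera to world coordinates). Camera axes: x right, y up, looking along -z (the intrinsics and any distortion apply to the point x, -y, -z); pixel columns grow to the right and rows downward; lengths in m; the calibration is good to about 2 mm. A picture is of the moment at which its call begins. There is no depth.
- finish_job(): hands the job in; it is judged then, once.
The state is a dict: "time": time; "joint_pos": joint angles; "qvel": joint speeds; "joint_efforts": joint torques, N m; "ee_pos": TCP position; "tool_rot": TCP orientation; "force": force on the tool from outside, world axes, zero at the start; "wrist_torque": the same for the moment, N m; "gripper_width": finger opening in m; "grasp_force": force on a finger pad.
Only numpy, scipy, OpenCV 4.12 (cv2) and the standard library are available. Lean on these libraries where they do the work, as an engineer would, in place of code of your own. Each camera call takes 0.05 s, during which the arm holds its last target. There are 200 camera calls.

## Working session

There is one attempt and no reset: what is moved stays moved. The work goes in short steps, Python scripts to look and compute and a tool call to move; the robot and the scene stay as the last step left them, time stands still between calls to the robot, and variables do not carry over. Pictures are saved under pics/ and viewed, at most 10 in all, crops included, and the job is handed in when it is done.

Besides the shell and the picture viewer there is one more tool, called by a JSON object that holds its "fn" and its "kwargs". step_arm: Moves the arm, as the interface text tells. Its arguments: {"type":"object","properties":{"motion":{"type":"array"},"grip_force":{"type":"number"}},"required":["motion"]}

```bash
mkdir -p pics; ls; python3 - <<'E'
from rig import *
import cv2,numpy as np
np.set_printoptions(precision=4,suppress=True)
o=observe();print({k:np.round(v,3) for k,v in o.items()})
for n in("scene","top"):
    d=get_image(n);cv2.imwrite(f"pics/{n}0.png",d["pixels"][...,::-1]);print(n,d.keys(),d["fovy"],d["cx"],d["cy"],d["pose"])
    np.savez(f"pics/{n}0.npz",**{k:v for k,v in d.items()})
E
```

```text
pics
{'time': np.float64(0.0), 'joint_pos': array([-1.313,  0.6  , -0.003,  1.6  ,  0.002,  0.943, -0.08 ]), 'qvel': array([-0.   , -0.   ,  0.001,  0.001,  0.001,  0.001, -0.   ]), 'joint_efforts': array([ -0.001, -76.508,   1.497, -25.236,  -0.052,   0.017,   0.   ]), 'ee_pos': array([0.238, 0.684, 0.184]), 'tool_rot': array([-0.523, -3.098,  0.002]), 'force': array([ 0.397, -0.605, -0.505]), 'wrist_torque': array([-0.008,  0.024,  0.011]), 'grasp_force': np.float64(0.0), 'gripper_width': np.float64(0.093)}
scene dict_keys(['pixels', 'fovy', 'cx', 'cy', 'pose']) 48.597929500764224 314.5702630546212 200.88897228406864 [[-0.7802 -0.4817  0.399   0.9715]
 [ 0.6254 -0.5875  0.5135  0.5664]
 [-0.0129  0.6502  0.7596  0.8868]
 [ 0.      0.      0.      1.    ]]
top dict_keys(['pixels', 'fovy', 'cx', 'cy', 'pose']) 49.4006477419142 320.65768692042764 190.6720764104481 [[ 0.0251  0.9811 -0.192   0.3543]
 [-0.9996  0.0221 -0.0178 -0.003 ]
 [-0.0132  0.1923  0.9812  1.1279]
 [ 0.      0.      0.      1.    ]]
```

View pics/scene0.png

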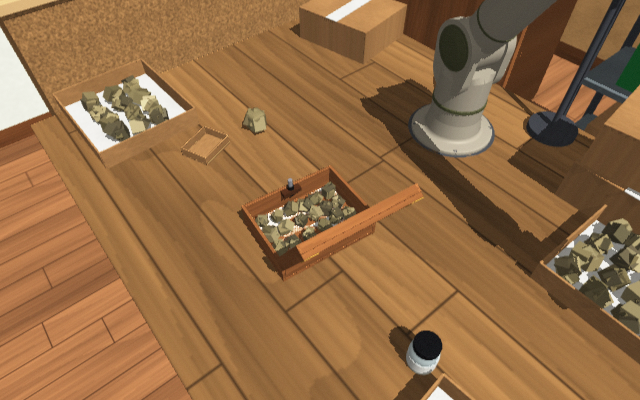

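View pics/top0.png

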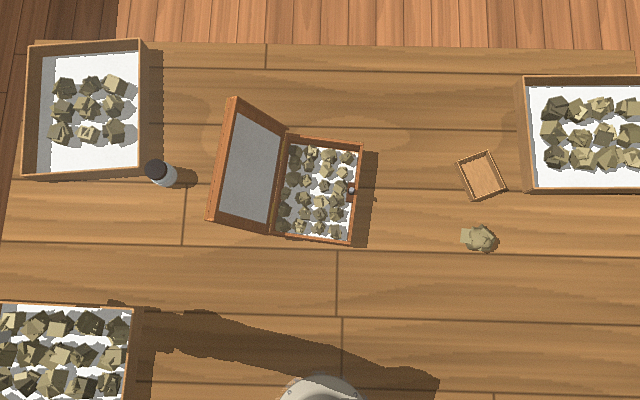

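The scene view shows the case near (310,222), with its lid leaning toward the camera, and the jar at (424,352). In the top view the case is at about (320,190), the lid leans left (world +y), and the jar is at (160,172). The rock and tray are on the far right. I'll zoom in for corners.

```bash
python3 - <<'E'
import cv2
def crop(n,x0,x1,y0,y1,s,out):
    i=cv2.resize(cv2.imread(f"pics/{n}0.png")[y0:y1,x0:x1],None,fx=s,fy=s,interpolation=cv2.INTER_CUBIC)
    for x in range((x0+19)//20*20,x1,20): cv2.putText(i,str(x),(int((x-x0+.5)*s),10),0,.35,(255,255,0));cv2.line(i,(int((x-x0+.5)*s),12),(int((x-x0+.5)*s),18),(255,255,0))
    for y in range((y0+19)//20*20,y1,20): cv2.putText(i,str(y),(6,int((y-y0+.5)*s)),0,.35,(255,255,0));cv2.line(i,(0,int((y-y0+.5)*s)),(6,int((y-y0+.5)*s)),(255,255,0))
    cv2.imwrite(out,i)
crop("top",200,380,88,250,3.7,"pics/topc.png");crop("scene",235,430,162,282,4,"pics/scenec.png")
E
```

```text
(no output)
```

View pics/topc.png

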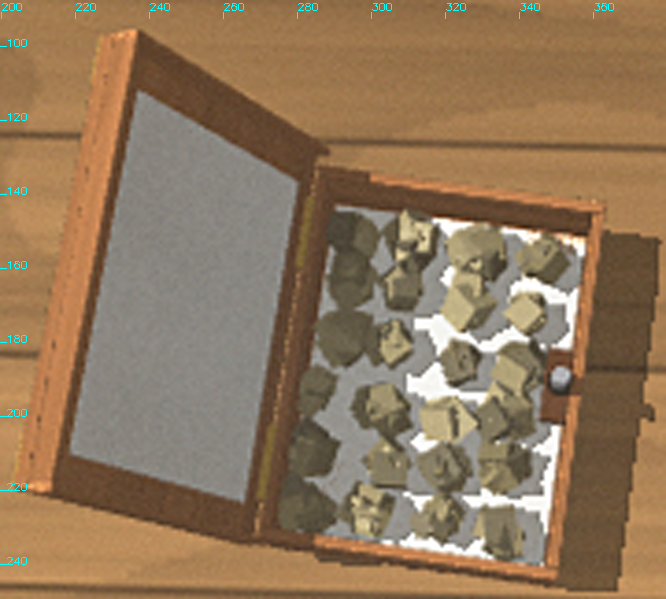

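View pics/scenec.png

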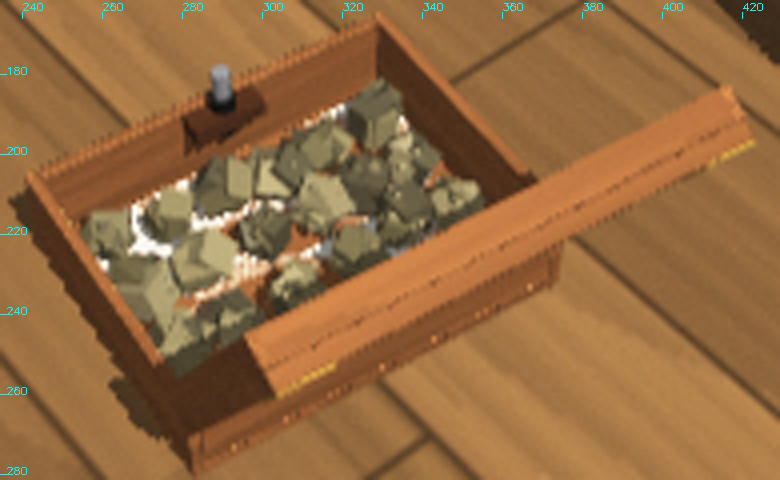

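```bash
cat >h.py <<'E'
import numpy as np
from scipy.optimize import least_squares
from scipy.spatial.transform import Rotation as R
np.set_printoptions(precision=4,suppress=True)
C={n:dict(np.load(f"pics/{n}0.npz")) for n in("scene","top")}
def proj(n,P):
    d=C[n];T=d["pose"];q=(np.asarray(P)-T[:3,3])@T[:3,:3]
    f=200/np.tan(np.radians(d["fovy"])/2)
    return np.stack([d["cx"]-f*q[...,0]/q[...,2],d["cy"]+f*q[...,1]/q[...,2]],-1)
def case(p,P): return R.from_euler('z',p[2]).apply(P)+[p[0],p[1],0]
def lid(p,P,th=None):  # P in lid_hinge frame
    th=p[3] if th is None else th
    return case(p,R.from_euler('x',-th).apply(P)+[0,.1,.07])
E
cat >fit.py <<'E'
from h import *
ob=[("top",0,(.13,-.1,.07),(362.7,142.4)),("top",0,(-.13,-.1,.07),(349.8,243.7)),
("scene",0,(.13,-.1,.07),(241.5,206)),("scene",0,(-.13,-.1,.07),(329,165)),
("top",1,(.136,-.206,-.017),(236.8,95.6)),("top",1,(-.136,-.206,-.017),(213.6,219.9)),
("top",1,(.136,-.206,.012),(226.5,97)),("top",1,(-.136,-.206,.012),(204.4,219.9)),
("scene",1,(.136,-.206,-.017),(295.8,246)),("scene",1,(-.136,-.206,-.017),(417,183))]
def res(p): return np.array([proj(n,(lid if l else case)(p,[P])[0])-o for n,l,P,o in ob]).ravel()
s=least_squares(res,[.6,0,-.16,2.1],loss="soft_l1");print(s.x);print(res(s.x).reshape(-1,2))
np.save("p.npy",s.x);p=s.x
print("edge",lid(p,[[0,-.206,.012]]),"hinge",lid(p,[[0,0,0]]))
print("scene outer",proj("scene",lid(p,[[.136,-.206,.012],[-.136,-.206,.012]])))
# jar base from top/scene: top of jar z=.085
for n,uv in(("top",(153,167)),("scene",(426,341))):
    print(n,least_squares(lambda q:proj(n,[q[0],q[1],.085])-uv,[.6,.3]).x)
E
python3 fit.py
```

```text
[ 0.5725  0.0263 -0.1117  2.0959]
[[ 0.1938 -0.9083]
 [ 0.4155  0.0034]
 [-1.22   -0.3506]
 [ 1.0904 -0.8585]
 [-0.5222 -0.364 ]
 [-0.5957  0.6252]
 [-0.2045 -0.4542]
 [-1.5545 -0.1259]
 [-0.0249 -0.7887]
 [-0.3549 -0.6764]]
edge [[0.5963 0.2386 0.2422]] hinge [[0.5836 0.1257 0.07  ]]
scene outer [[303.6151 260.1823]
 [424.0453 195.4644]]
top [0.6088 0.4338]
scene [0.6048 0.4254]
```

The fit is within about 1 px. The case is at (0.573, 0.026) with yaw −6.4° and the lid at 2.096 rad, so the lid edge is at (0.596, 0.239, 0.242). The jar is at about (0.607, 0.430). Next I bring the shut fingers in behind the lid, turned −77° so the finger line runs along the hinge.

{"fn": "step_arm", "kwargs": {"motion": [[0, 0, 30, 0, 0, 0, 0], [20, -20, 60, 0, 0, -8, 0], [50, -55, 80, 0, 0, -16, 0], [80, -90, 80, 0, 0, -24, 0], [115, -125, 80, 0, 0, -32, 0], [150, -160, 80, 0, 0, -40, 0], [185, -195, 80, 0, 0, -48, 0], [220, -230, 80, 0, 0, -56, 0]], "grip_force": 20}}

```text
time: 0.9
ee_pos: [0.4592, 0.4531, 0.2645]
tool_rot: [-1.923, -2.484, 0.0]
force: [0.3, 1.4, -0.2]
gripper_width: 0.0339
grasp_force: 0.0
```

{"fn": "step_arm", "kwargs": {"motion": [[30, -30, 0, 0, 0, -7, 0], [65, -65, 0, 0, 0, -14, 0], [100, -95, 0, 0, 0, -21, 0], [130, -125, 0, 0, 0, -21.3, 0], [138, -145, 0, 0, 0, -21.3, 0], [138, -145, 0, 0, 0, -21.3, 0]]}}

```text
time: 1.5
ee_pos: [0.5981, 0.3051, 0.2644]
tool_rot: [2.348, 2.084, -0.002]
force: [-0.4, -0.3, 0.1]
gripper_width: 0.0003
grasp_force: 0.0
```

{"fn": "step_arm", "kwargs": {"motion": [[0, -5, -15, 0, 0, 0, 0], [1, -18, -30, 0, 0, 0, 0], [1, -28, -40, 0, 0, 0, 0], [1, -28, -40, 0, 0, 0, 0]]}}

```text
time: 1.9
ee_pos: [0.5961, 0.2807, 0.2233]
tool_rot: [-2.344, -2.091, 0.005]
force: [-0.0, -0.2, 0.1]
gripper_width: 0.0007
grasp_force: 0.0
```

{"fn": "step_arm", "kwargs": {"motion": [[0, -4, 0, 0, 0, 0, 0], [-1, -8, 0, 0, 0, 0, 0], [-1, -13, 0, 0, 0, 0, 0], [-2, -18, 0, 0, 0, 0, 0], [-2, -23, 0, 0, 0, 0, 0], [-3, -28, 0, 0, 0, 0, 0], [-4, -33, 0, 0, 0, 0, 0], [-4, -38, 0, 0, 0, 0, 0]]}}

```text
time: 2.7
ee_pos: [0.5931, 0.2433, 0.2246]
tool_rot: [-2.343, -2.092, 0.0]
force: [-0.4, 0.4, 0.3]
gripper_width: 0.0006
grasp_force: 0.0
```

{"fn": "step_arm", "kwargs": {"motion": [[0, -4, 0, 0, 0, 0, 0], [-1, -8, 0, 0, 0, 0, 0], [-1, -12, 0, 0, 0, 0, 0], [-2, -16, 0, 0, 0, 0, 0], [-2, -20, 0, 0, 0, 0, 0], [-3, -24, 0, 0, 0, 0, 0], [-3, -28, 0, 0, 0, 0, 0], [-4, -32, 0, 0, 0, 0, 0]]}}

```text
time: 3.5
ee_pos: [0.5893, 0.2114, 0.2246]
tool_rot: [2.343, 2.092, 0.0]
force: [0.5, -0.2, -0.4]
gripper_width: 0.0005
grasp_force: 0.0
```

No contact force where the fit predicted contact, so I'll take a look.

```bash
cat >snap.py <<'E'
import sys,cv2,numpy as np
from rig import *
n,x0,x1,y0,y1,s,out=sys.argv[1],*map(int,sys.argv[2:6]),float(sys.argv[6]),sys.argv[7]
i=get_image(n)["pixels"][...,::-1]
cv2.imwrite(f"pics/{out}",cv2.resize(i[y0:y1,x0:x1],None,fx=s,fy=s,interpolation=cv2.INTER_CUBIC))
print(observe()["force"])
E
python3 snap.py scene 200 480 100 300 2.8 s1.png
```

```text
[ 0.14174531  0.03902534 -0.56700504]
```

View pics/s1.png

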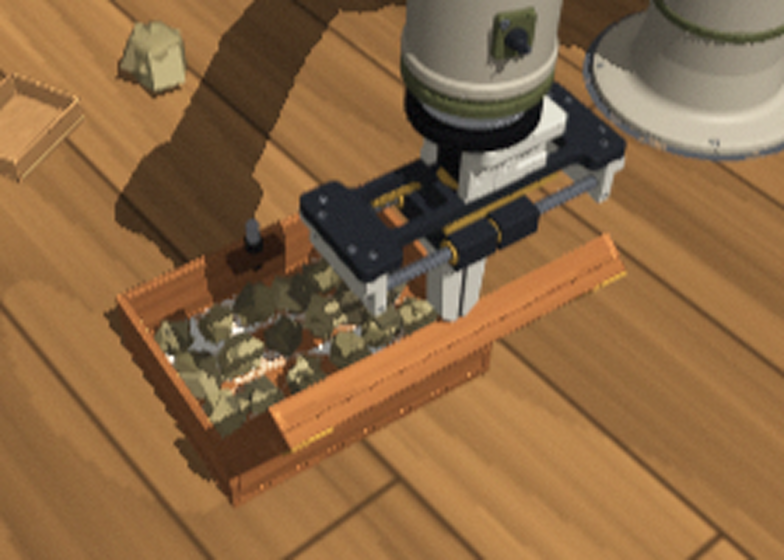

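```bash
python3 - <<'E'
from h import *
from rig import *
import cv2
p=np.load("p.npy");o=observe();e=o["ee_pos"];print(e,o["time"])
for n in("scene","top","wrist"):
    d=get_image(n);C[n]=d;print(n,"moved" if n!="wrist" else "",np.abs(d["pose"]-np.load(f"pics/{n}0.npz")["pose"]).max() if n!="wrist" else d["pose"])
    cv2.imwrite(f"pics/{n}1.png",d["pixels"][...,::-1])
    print("tip",proj(n,e),"up40",proj(n,e+[0,0,.04]),"lid inner/outer mid",proj(n,lid(p,[[0,-.206,-.017],[0,-.206,.012],[0,0,.012]])).tolist())
a,b=[cv2.imread(f"pics/{n}1.png") for n in("top","wrist")]
cv2.imwrite("pics/m1.png",np.vstack([cv2.resize(a[60:260,150:420],(540,400)),cv2.resize(b,(320,200)).repeat(1,0) if 0 else cv2.copyMakeBorder(cv2.resize(b,(320,200)),0,0,0,220,0)]))
E
```

```text
[0.5891 0.2105 0.2247] 3.55
scene moved 0.0
tip [359.1285 220.5391] up40 [360.5208 207.018 ] lid inner/outer mid [[359.65063866242474, 211.97733902003407], [367.27039334258507, 225.97461886215916], [333.69917852178946, 243.31081012975537]]
top moved 0.0
tip [229.7149 162.1178] up40 [225.4744 157.1329] lid inner/outer mid [[224.9713220756768, 156.102560842624], [214.89773137886849, 156.44009815432426], [273.1834096796511, 180.87427756923813]]
wrist  [[ 0.9936  0.1094  0.0268  0.5956]
 [-0.1126  0.965   0.2367  0.2773]
 [ 0.0001 -0.2382  0.9712  0.4252]
 [ 0.      0.      0.      1.    ]]
tip [321.4271 228.6435] up40 [321.8089 252.9942] lid inner/outer mid [[329.02697120168176, 241.06166536644815], [328.56896683124984, 190.3773625022667], [324.13448942018044, 245.5370485473236]]
```

View pics/m1.png

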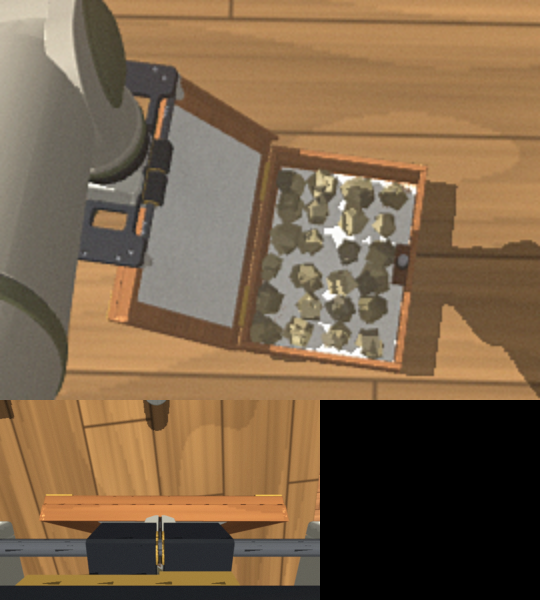

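```bash
python3 - <<'E'
import cv2,numpy as np
a=cv2.imread("pics/scene1.png")[180:235,325:400];b=cv2.imread("pics/wrist1.png")[170:280,260:380]
a=cv2.resize(a,None,fx=8,fy=8,interpolation=cv2.INTER_CUBIC)[:440];b=cv2.resize(b,(0,0),fx=0+4,fy=4,interpolation=cv2.INTER_CUBIC)
a=cv2.resize(a,(400,293));b=cv2.resize(b,(400,367))
h=max(a.shape[0],b.shape[0]);a=cv2.copyMakeBorder(a,0,h-a.shape[0],0,0,0);cv2.imwrite("pics/z1.png",np.hstack([a,b]))
E
```

```text
(no output)
```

View pics/z1.png

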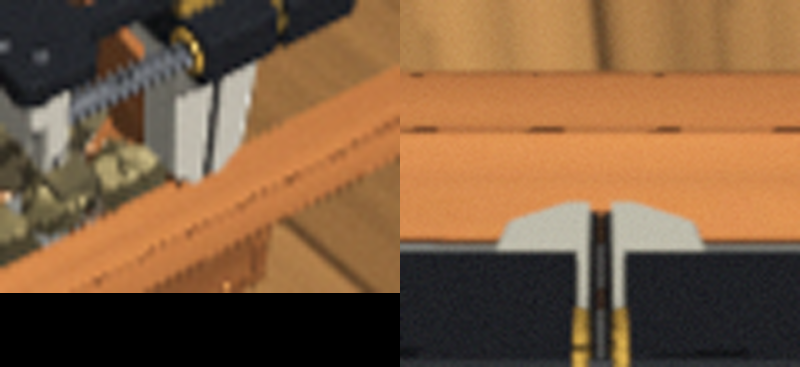

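```bash
python3 - <<'E'
from h import *
from rig import *
C["wrist"]=get_image("wrist")
r=least_squares(lambda q:np.r_[proj("scene",q)-(362.5,214),proj("wrist",q)-(320,231.5)],[.59,.21,.23]);print(r.x,r.fun)
for z in(.225,.235,.245,.255,.265,.275): print(z,proj("wrist",[.59,.2105+.0075,z]),proj("scene",[.59,.2105+.0075,z]))
E
```

```text
[0.589  0.2179 0.2508] [0.2953 0.2019 0.0466 0.0984]
0.225 [321.515  217.9889] [361.4898 223.101 ]
0.235 [321.6017 222.7251] [361.8519 219.8194]
0.245 [321.6973 227.9476] [362.2206 216.4769]
0.255 [321.8032 233.7352] [362.5963 213.0719]
0.265 [321.9213 240.185 ] [362.9791 209.6024]
0.275 [322.0537 247.4176] [363.3691 206.0667]
```

Triangulating from the scene and wrist views puts the visible fingertip at (0.589, 0.218, 0.251). That is about 26–33 mm higher than the reported TCP, so the fingers passed just over the lid edge without touching it. The lid's position is confirmed by all three views. I'll back off upward and come in lower.

{"fn": "step_arm", "kwargs": {"motion": [[0, 0, 20, 0, 0, 0, 0], [1, 10, 35, 0, 0, 0, 0], [4, 35, 35, 0, 0, 0, 0], [7, 65, 35, 0, 0, 0, 0], [9, 75, 10, 0, 0, 0, 0], [9, 75, -20, 0, 0, 0, 0], [9, 70, -27, 0, 0, 0, 0], [8, 62, -27, 0, 0, 0, 0]]}}

```text
time: 4.55
ee_pos: [0.5966, 0.2733, 0.1966]
tool_rot: [-2.343, -2.093, 0.004]
force: [-0.7, 0.3, 0.8]
gripper_width: 0.0004
grasp_force: 0.0
```

{"fn": "step_arm", "kwargs": {"motion": [[0, -4, 0, 0, 0, 0, 0], [-1, -8, 0, 0, 0, 0, 0], [-1, -12, 0, 0, 0, 0, 0], [-2, -16, 0, 0, 0, 0, 0], [-2, -20, 0, 0, 0, 0, 0], [-3, -24, 0, 0, 0, 0, 0]]}}

```text
time: 5.15
ee_pos: [0.5943, 0.2495, 0.1978]
tool_rot: [2.343, 2.092, 0.001]
force: [0.3, -0.4, 0.3]
gripper_width: 0.0007
grasp_force: 0.0
```

Contact should come at y ≈ 0.246, so I advance slowly and watch the force.

{"fn": "step_arm", "kwargs": {"motion": [[0, -3, 0, 0, 0, 0, 0], [-1, -6, 0, 0, 0, 0, 0], [-1, -9, 0, 0, 0, 0, 0], [-1, -12, 0, 0, 0, 0, 0]]}}

```text
time: 5.55
ee_pos: [0.5934, 0.2384, 0.1979]
tool_rot: [-2.342, -2.093, -0.002]
force: [-0.1, 3.7, 3.5]
gripper_width: 0.0006
grasp_force: 2.1
```

Contact made. I keep pushing while rising with the lid.

{"fn": "step_arm", "kwargs": {"motion": [[-1, -5, 2, 0, 0, 0, 0], [-1, -10, 4, 0, 0, 0, 0], [-2, -15, 6, 0, 0, 0, 0], [-2, -20, 8, 0, 0, 0, 0], [-3, -25, 10, 0, 0, 0, 0], [-3, -30, 11, 0, 0, 0, 0], [-4, -35, 12, 0, 0, 0, 0], [-4, -40, 13, 0, 0, 0, 0]]}}

```text
time: 6.35
ee_pos: [0.5889, 0.1971, 0.2106]
tool_rot: [-2.343, -2.092, 0.001]
force: [-0.5, 3.0, 1.4]
gripper_width: 0.0006
grasp_force: 1.1
```

{"fn": "step_arm", "kwargs": {"motion": [[-1, -5, 1, 0, 0, 0, 0], [-1, -10, 2, 0, 0, 0, 0], [-2, -15, 4, 0, 0, 0, 0], [-2, -20, 5, 0, 0, 0, 0], [-3, -25, 6, 0, 0, 0, 0], [-3, -30, 6, 0, 0, 0, 0], [-4, -35, 6, 0, 0, 0, 0], [-4, -40, 6, 0, 0, 0, 0]]}}

```text
time: 7.15
ee_pos: [0.5851, 0.1573, 0.2166]
tool_rot: [-2.343, -2.092, 0.0]
force: [0.4, 1.6, -0.3]
gripper_width: 0.0003
grasp_force: 0.7
```

{"fn": "step_arm", "kwargs": {"motion": [[-1, -5, 0, 0, 0, 0, 0], [-1, -10, 0, 0, 0, 0, 0], [-2, -15, 0, 0, 0, 0, 0], [-2, -20, 0, 0, 0, 0, 0], [-3, -25, 0, 0, 0, 0, 0], [-3, -29, 0, 0, 0, 0, 0], [-4, -33, 0, 0, 0, 0, 0], [-4, -36, 0, 0, 0, 0, 0]]}}

```text
time: 7.95
ee_pos: [0.581, 0.1212, 0.2165]
tool_rot: [-2.344, -2.092, 0.001]
force: [-0.1, 0.4, 0.4]
gripper_width: 0.0005
grasp_force: 0.4
```

{"fn": "step_arm", "kwargs": {"motion": [[0, -3, 0, 0, 0, 0, 0], [-1, -6, 0, 0, 0, 0, 0], [-1, -9, 0, 0, 0, 0, 0], [-1, -12, 0, 0, 0, 0, 0], [-2, -15, 0, 0, 0, 0, 0], [-2, -18, 0, 0, 0, 0, 0]]}}

```text
time: 8.55
ee_pos: [0.5791, 0.1035, 0.2166]
tool_rot: [2.343, 2.092, -0.0]
force: [-0.0, 0.2, -0.7]
gripper_width: 0.0004
grasp_force: 0.3
```

```bash
python3 snap.py top 150 420 60 260 2.5 t2.png
```

```text
[ 0.10552017 -0.94070607 -0.27380593]
```

{"fn": "step_arm", "kwargs": {"motion": [[0, -3, 0, 0, 0, 0, 0], [-1, -6, 0, 0, 0, 0, 0], [-1, -9, 0, 0, 0, 0, 0], [-1, -12, 0, 0, 0, 0, 0], [-2, -15, 0, 0, 0, 0, 0], [-2, -18, 0, 0, 0, 0, 0], [-2, -21, 0, 0, 0, 0, 0], [-2, -21, 0, 0, 0, 0, 0]]}}

```text
time: 9.4
ee_pos: [0.5772, 0.082, 0.2167]
tool_rot: [2.344, 2.091, -0.0]
force: [-0.5, -0.3, -0.3]
gripper_width: 0.0006
grasp_force: 0.0
```

```bash
python3 snap.py top 150 420 60 260 2.5 t3.png
```

```text
[-0.34130919  0.05302587  0.83372391]
```

View pics/t3.png

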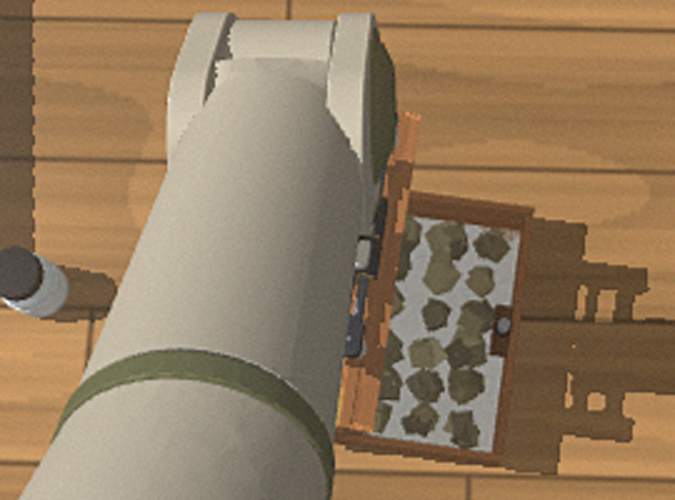

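The lid is past upright: its free edge runs from about (318,106) to (299,232) in full-image pixels, and the fingers are free of it. I'll hold briefly and check whether it is sinking.

{"fn": "step_arm", "kwargs": {"motion": [[0, 5, 0, 0, 0, 0, 0], [1, 12, 0, 0, 0, 0, 0], [2, 20, 0, 0, 0, 0, 0], [3, 30, 0, 0, 0, 0, 0]]}}

```text
time: 9.85
ee_pos: [0.5803, 0.1137, 0.2166]
tool_rot: [-2.343, -2.093, 0.0]
force: [-0.8, -0.5, -0.2]
gripper_width: 0.0006
grasp_force: 0.0
```

```bash
python3 snap.py top 150 420 60 260 2.5 t4.png; python3 - <<'E'
import cv2,numpy as np
from h import *
p=np.load("p.npy")
for th in(1.4,1.3,1.2,1.1,1.,.9,.7,.5,.3,.15): print(th,proj("top",lid(p,[[.136,-.206,-.017],[.136,-.206,.012]],th)).round(1).tolist())
for f in("t2","t3","t4"):
    g=cv2.imread(f"pics/{f}.png").astype(int)  # row at +x end of lid, y=120..: orange
    r=g[int((112-60)*2.5)];m=(r[:,2]-r[:,0]>100);x=np.where(m)[0];print(f,150+x.min()/2.5 if len(x) else 0,150+x.max()/2.5 if len(x) else 0)
E
```

```text
[-0.38764448  2.46321836 -0.57837839]
1.4 [[300.8, 100.9], [287.1, 98.2]]
1.3 [[310.2, 103.2], [296.8, 100.1]]
1.2 [[319.2, 105.8], [306.4, 102.2]]
1.1 [[327.6, 108.6], [315.5, 104.7]]
1.0 [[335.4, 111.6], [324.2, 107.4]]
0.9 [[342.3, 114.7], [332.2, 110.4]]
0.7 [[353.7, 121.2], [346.0, 116.7]]
0.5 [[361.4, 127.6], [356.3, 123.1]]
0.3 [[365.4, 133.7], [362.9, 129.5]]
0.15 [[366.1, 137.8], [365.4, 133.9]]
t2 298.4 305.2
t3 0 0
t4 298.8 304.0
```

```bash
python3 - <<'E'
from rig import *
from h import *
import cv2
p=np.load("p.npy");g=get_image("top")["pixels"].astype(int);o=observe();print(o["time"],o["force"])
for r in(104,112,120,230): print("now",r,[(x,*g[r,x]) for x in range(290,372,5)])
for f in("t3","t4"):
    a=cv2.imread(f"pics/{f}.png")[...,::-1].astype(int)
    for r in (112,230): print(f,r,[(x,*a[int((r-60+.5)*2.5),int((x-150+.5)*2.5)].tolist()) for x in range(290,372,5)])
E
```

```text
9.95 [-0.41    0.1466 -1.1841]
now 104 [(290, np.int64(66), np.int64(61), np.int64(57)), (295, np.int64(157), np.int64(120), np.int64(76)), (300, np.int64(155), np.int64(119), np.int64(77)), (305, np.int64(192), np.int64(129), np.int64(78)), (310, np.int64(160), np.int64(109), np.int64(66)), (315, np.int64(154), np.int64(117), np.int64(78)), (320, np.int64(154), np.int64(114), np.int64(75)), (325, np.int64(162), np.int64(121), np.int64(84)), (330, np.int64(154), np.int64(116), np.int64(75)), (335, np.int64(155), np.int64(114), np.int64(74)), (340, np.int64(152), np.int64(117), np.int64(75)), (345, np.int64(151), np.int64(112), np.int64(70)), (350, np.int64(153), np.int64(118), np.int64(73)), (355, np.int64(154), np.int64(117), np.int64(75)), (360, np.int64(152), np.int64(118), np.int64(77)), (365, np.int64(157), np.int64(119), np.int64(78)), (370, np.int64(157), np.int64(119), np.int64(77))]
now 112 [(290, np.int64(111), np.int64(110), np.int64(102)), (295, np.int64(159), np.int64(122), np.int64(79)), (300, np.int64(210), np.int64(167), np.int64(81)), (305, np.int64(160), np.int64(10
[... 3154 characters left out ...]
, 58, 53), (295, 158, 119, 79), (300, 212, 169, 82), (305, 157, 104, 71), (310, 154, 104, 62), (315, 172, 117, 73), (320, 158, 120, 75), (325, 161, 120, 79), (330, 157, 117, 78), (335, 157, 120, 76), (340, 154, 116, 73), (345, 158, 119, 77), (350, 153, 115, 74), (355, 159, 124, 82), (360, 152, 114, 75), (365, 158, 120, 79), (370, 158, 116, 76)]
t4 230 [(290, 188, 126, 77), (295, 179, 119, 73), (300, 104, 99, 74), (305, 156, 154, 147), (310, 155, 154, 149), (315, 82, 76, 58), (320, 78, 69, 54), (325, 157, 155, 151), (330, 107, 99, 74), (335, 88, 79, 61), (340, 98, 88, 68), (345, 156, 156, 146), (350, 112, 78, 57), (355, 103, 78, 55), (360, 102, 77, 53), (365, 102, 78, 54), (370, 107, 79, 51)]
```

The lid is standing still at about 1.22 rad, held by hinge friction, so it hasn't gone over yet. I'll nudge it a little further.

{"fn": "step_arm", "kwargs": {"motion": [[-1, -10, 0, 0, 0, 0, 0], [-2, -20, 0, 0, 0, 0, 0], [-3, -29, 0, 0, 0, 0, 0], [-3, -32, 0, 0, 0, 0, 0], [-3, -35, 0, 0, 0, 0, 0], [-4, -37, 0, 0, 0, 0, 0], [-4, -39, 0, 0, 0, 0, 0], [-4, -41, 0, 0, 0, 0, 0]]}}

```text
time: 10.75
ee_pos: [0.5762, 0.0718, 0.2166]
tool_rot: [-2.343, -2.093, -0.0]
force: [-0.5, 0.4, -0.2]
gripper_width: 0.0004
grasp_force: 0.1
```

```bash
cat >edge.py <<'E'
from rig import *
from h import *
p=np.load("p.npy")
d=get_image("top");g=d["pixels"].astype(float);o=observe();ref=C["top"]["pixels"].astype(float)
# lid angle: best match of predicted +x overhang corner: changed pixels beyond the case's +x end, right-most changed pixel per row
m=np.abs(g-ref).sum(2)>40
print(o["time"],o["force"].round(1),"z",o["ee_pos"].round(3),[(r,np.where(m[r,285:372])[0].max(initial=-1)+285) for r in range(98,142,3)])
E
python3 edge.py
```

```text
10.8 [0.4 0.  0.9] z [0.576 0.071 0.217] [(98, np.int64(315)), (101, np.int64(315)), (104, np.int64(315)), (107, np.int64(315)), (110, np.int64(315)), (113, np.int64(338)), (116, np.int64(315)), (119, np.int64(314)), (122, np.int64(319)), (125, np.int64(316)), (128, np.int64(319)), (131, np.int64(318)), (134, np.int64(318)), (137, np.int64(322)), (140, np.int64(345))]
```

{"fn": "step_arm", "kwargs": {"motion": [[0, -2, 0, 0, 0, 0, 0], [-1, -4, 0, 0, 0, 0, 0], [-1, -6, 0, 0, 0, 0, 0], [-1, -8, 0, 0, 0, 0, 0], [-1, -8, 0, 0, 0, 0, 0]]}}

```text
time: 11.3
ee_pos: [0.5752, 0.0634, 0.2167]
tool_rot: [2.344, 2.092, -0.0]
force: [-0.6, -0.2, -0.2]
gripper_width: 0.0005
grasp_force: 0.0
```

```bash
python3 edge.py; python3 edge.py
```

```text
11.35 [-0.2  0.  -0.2] z [0.575 0.064 0.217] [(98, np.int64(322)), (101, np.int64(322)), (104, np.int64(322)), (107, np.int64(321)), (110, np.int64(322)), (113, np.int64(321)), (116, np.int64(321)), (119, np.int64(324)), (122, np.int64(320)), (125, np.int64(319)), (128, np.int64(323)), (131, np.int64(323)), (134, np.int64(322)), (137, np.int64(323)), (140, np.int64(345))]
11.4 [0.2 1.2 0.3] z [0.575 0.064 0.217] [(98, np.int64(322)), (101, np.int64(322)), (104, np.int64(321)), (107, np.int64(321)), (110, np.int64(321)), (113, np.int64(321)), (116, np.int64(321)), (119, np.int64(324)), (122, np.int64(324)), (125, np.int64(319)), (128, np.int64(323)), (131, np.int64(323)), (134, np.int64(322)), (137, np.int64(323)), (140, np.int64(345))]
```

The grip reads zero. I'll retreat to clear the view and see whether the lid is moving.

{"fn": "step_arm", "kwargs": {"motion": [[1, 10, 0, 0, 0, 0, 0], [3, 30, 0, 0, 0, 0, 0], [6, 60, 0, 0, 0, 0, 0], [9, 80, 0, 0, 0, 0, 0], [9, 80, 0, 0, 0, 0, 0]]}}

```text
time: 11.9
ee_pos: [0.5842, 0.1483, 0.2162]
tool_rot: [-2.337, -2.098, -0.001]
force: [0.5, -0.6, -0.0]
gripper_width: 0.0005
grasp_force: 0.0
```

```bash
python3 edge.py; for i in 1 2 3; do python3 edge.py>/dev/null;done; python3 edge.py; python3 snap.py top 150 420 60 260 2 t5.png
```

```text
11.95 [-0.8 -1.   0.4] z [0.584 0.146 0.216] [(98, np.int64(284)), (101, np.int64(284)), (104, np.int64(284)), (107, np.int64(319)), (110, np.int64(323)), (113, np.int64(325)), (116, np.int64(325)), (119, np.int64(357)), (122, np.int64(329)), (125, np.int64(324)), (128, np.int64(323)), (131, np.int64(327)), (134, np.int64(327)), (137, np.int64(323)), (140, np.int64(345))]
12.15 [ 0.5 -0.5  0.1] z [0.584 0.143 0.217] [(98, np.int64(359)), (101, np.int64(366)), (104, np.int64(284)), (107, np.int64(284)), (110, np.int64(325)), (113, np.int64(332)), (116, np.int64(328)), (119, np.int64(334)), (122, np.int64(331)), (125, np.int64(326)), (128, np.int64(326)), (131, np.int64(330)), (134, np.int64(329)), (137, np.int64(354)), (140, np.int64(350))]
[-0.42653159 -0.50957127 -0.97246732]
```

View pics/t5.png

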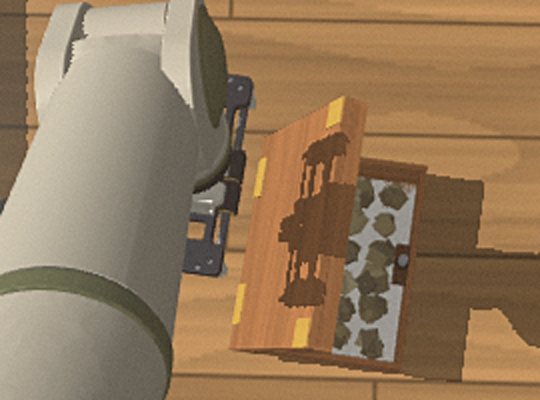

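The lid has gone over and is sinking: it is at about 1.0 rad, with its edge moving right from 325 to 329 px in 0.2 s. I lift clear and wait.

{"fn": "step_arm", "kwargs": {"motion": [[0, 10, 40, 0, 0, 0, 0], [0, 10, 80, 0, 0, 0, 0], [0, 10, 120, 0, 0, 0, 0], [0, 10, 120, 0, 0, 0, 0], [0, 10, 120, 0, 0, 0, 0], [0, 10, 120, 0, 0, 0, 0], [0, 10, 120, 0, 0, 0, 0], [0, 10, 120, 0, 0, 0, 0]]}}

```text
time: 13.0
ee_pos: [0.5838, 0.1535, 0.3356]
tool_rot: [-2.343, -2.092, 0.003]
force: [0.1, 0.7, -0.4]
gripper_width: 0.0005
grasp_force: 0.0
```

{"fn": "step_arm", "kwargs": {"motion": [[0, 0, 0, 0, 0, 0, 0], [0, 0, 0, 0, 0, 0, 0], [0, 0, 0, 0, 0, 0, 0], [0, 0, 0, 0, 0, 0, 0], [0, 0, 0, 0, 0, 0, 0], [0, 0, 0, 0, 0, 0, 0], [0, 0, 0, 0, 0, 0, 0], [0, 0, 0, 0, 0, 0, 0]]}}

```text
time: 13.8
ee_pos: [0.5842, 0.1537, 0.3366]
tool_rot: [2.343, 2.092, -0.0]
force: [0.3, -0.3, -0.7]
gripper_width: 0.0005
grasp_force: 0.0
```

{"fn": "step_arm", "kwargs": {"motion": [[0, 0, 0, 0, 0, 0, 0], [0, 0, 0, 0, 0, 0, 0], [0, 0, 0, 0, 0, 0, 0], [0, 0, 0, 0, 0, 0, 0], [0, 0, 0, 0, 0, 0, 0], [0, 0, 0, 0, 0, 0, 0], [0, 0, 0, 0, 0, 0, 0], [0, 0, 0, 0, 0, 0, 0]]}}

```text
time: 14.6
ee_pos: [0.5842, 0.1538, 0.3366]
tool_rot: [2.343, 2.092, 0.0]
force: [-0.1, -0.5, 0.3]
gripper_width: 0.0005
grasp_force: 0.0
```

{"fn": "step_arm", "kwargs": {"motion": [[0, 0, 0, 0, 0, 0, 0], [0, 0, 0, 0, 0, 0, 0], [0, 0, 0, 0, 0, 0, 0], [0, 0, 0, 0, 0, 0, 0], [0, 0, 0, 0, 0, 0, 0], [0, 0, 0, 0, 0, 0, 0], [0, 0, 0, 0, 0, 0, 0], [0, 0, 0, 0, 0, 0, 0]]}}

```text
time: 15.4
ee_pos: [0.5842, 0.1538, 0.3366]
tool_rot: [2.343, 2.092, -0.0]
force: [0.0, -0.9, 0.2]
gripper_width: 0.0007
grasp_force: 0.0
```

{"fn": "step_arm", "kwargs": {"motion": [[0, 0, 0, 0, 0, 0, 0], [0, 0, 0, 0, 0, 0, 0], [0, 0, 0, 0, 0, 0, 0], [0, 0, 0, 0, 0, 0, 0], [0, 0, 0, 0, 0, 0, 0], [0, 0, 0, 0, 0, 0, 0], [0, 0, 0, 0, 0, 0, 0], [0, 0, 0, 0, 0, 0, 0]]}}

```text
time: 16.2
ee_pos: [0.5842, 0.1538, 0.3366]
tool_rot: [2.343, 2.092, -0.0]
force: [-0.4, -0.9, -0.1]
gripper_width: 0.0003
grasp_force: 0.0
```

```bash
cat >diff.py <<'E'
from rig import *
from h import *
import cv2,sys
p=np.load("p.npy")
a=get_image("top")["pixels"].astype(float)
for i in range(int(sys.argv[1])): b=get_image("top")["pixels"].astype(float)
d=np.abs(cv2.blur(a,(3,3))-cv2.blur(b,(3,3))).sum(2)[100:255,300:380];print("moving px",(d>40).sum(),observe()["time"])
# front/outer edge of the lid: colour profile across it, rows near +x and -x ends
print("row 150",[tuple(map(int,b[150,x])) for x in range(352,376,2)])
print("row 230",[tuple(map(int,b[230,x])) for x in range(340,366,2)])
cv2.imwrite(sys.argv[2],cv2.resize(b[60:260,240:420].astype(np.uint8)[...,::-1],None,fx=3,fy=3,interpolation=cv2.INTER_CUBIC))
for th in(.3,.19,.15,.12,.06): print(th,"corners",proj("top",lid(p,[[.136,-.206,.012],[-.136,-.206,.012],[.136,0,.012]],th)).round(1).tolist(),"press",lid(p,[[0,-.199,.012]],th))
E
python3 diff.py 6 pics/t6.png
```

```text
moving px 0 16.55
row 150 [(219, 145, 88), (199, 131, 81), (114, 78, 44), (103, 70, 41), (100, 64, 38), (108, 75, 50), (94, 66, 43), (107, 81, 54), (100, 77, 49), (99, 76, 48), (98, 70, 46), (96, 74, 48)]
row 230 [(203, 134, 85), (205, 129, 84), (197, 127, 80), (205, 135, 81), (219, 149, 94), (215, 142, 90), (209, 141, 88), (96, 60, 38), (106, 79, 49), (106, 80, 51), (108, 80, 53), (104, 77, 50), (102, 78, 46)]
0.3 corners [[362.9, 129.5], [348.6, 243.6], [283.5, 127.6]] press [[ 0.5628 -0.0597  0.1403]]
0.19 corners [[364.9, 132.8], [351.1, 244.7], [284.0, 127.7]] press [[ 0.5621 -0.0663  0.1194]]
0.15 corners [[365.4, 133.9], [351.7, 245.1], [284.1, 127.7]] press [[ 0.5619 -0.0681  0.1116]]
0.12 corners [[365.7, 134.8], [352.0, 245.3], [284.3, 127.7]] press [[ 0.5618 -0.0692  0.1057]]
0.06 corners [[366.0, 136.5], [352.5, 245.8], [284.5, 127.7]] press [[ 0.5616 -0.071   0.0939]]
```

The lid is at rest on the catch: nothing changes over 0.3 s, and the edge at row 230 is at ≈353 px against 352–353 predicted for 0.12–0.19 rad. Now I go above the press point at about (0.562, −0.068).

{"fn": "step_arm", "kwargs": {"motion": [[-4, -40, 0, 0, 0, 0, 0], [-9, -85, 0, 0, 0, 0, 0], [-13, -130, 0, 0, 0, 0, 0], [-18, -175, -30, 0, 0, 0, 0], [-22, -210, -70, 0, 0, 0, 0], [-22, -222, -115, 0, 0, 0, 0], [-22, -222, -160, 0, 0, 0, 0], [-22, -222, -185, 0, 0, 0, 0]]}}

```text
time: 17.35
ee_pos: [0.5605, -0.069, 0.1484]
tool_rot: [-2.343, -2.089, 0.004]
force: [0.7, 0.7, -0.5]
gripper_width: 0.0
grasp_force: 0.0
```

```bash
python3 - <<'E'
from h import *
from rig import *
import cv2
p=np.load("p.npy");o=observe();print(o["ee_pos"],o["force"],o["time"])
d=C["wrist"]=get_image("wrist");i=d["pixels"][...,::-1].copy()
for th,c in((.12,(255,0,0)),(.19,(0,0,255))):
    q=proj("wrist",lid(p,[[.136,-.206,.012],[-.136,-.206,.012],[-.136,-.206,-.005],[.136,-.206,-.005]],th)).round().astype(int);cv2.polylines(i,[q],True,c,1)
t=proj("wrist",o["ee_pos"]+[0,0,.03]).round().astype(int);cv2.circle(i,tuple(map(int,t)),3,(0,255,0),1)
cv2.imwrite("pics/w7.png",i)
E
```

```text
[ 0.5605 -0.069   0.1484] [ 0.7388  0.6604 -0.4559] 17.35
```

View pics/w7.png

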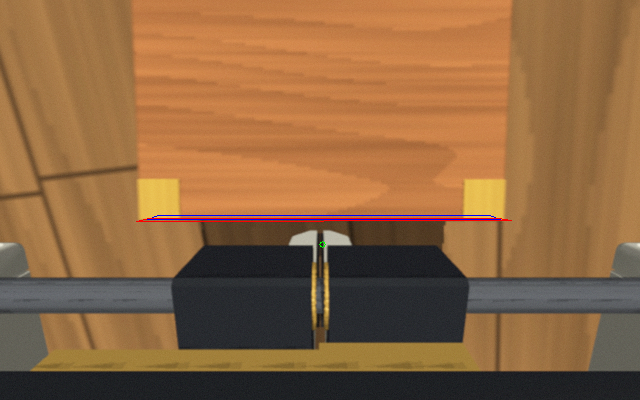

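The wrist view agrees: the lid's front edge is at rows 216–220, straight and square, which puts it at 0.12–0.19 rad. The fingertips are at about (320,238), over mid-width. Now I descend slowly.

{"fn": "step_arm", "kwargs": {"motion": [[0, 0, -5, 0, 0, 0, 0], [0, 0, -10, 0, 0, 0, 0], [0, 0, -15, 0, 0, 0, 0], [0, 0, -20, 0, 0, 0, 0], [0, 0, -25, 0, 0, 0, 0], [0, 0, -30, 0, 0, 0, 0], [0, 0, -35, 0, 0, 0, 0], [0, 0, -38, 0, 0, 0, 0]]}}

```text
time: 18.2
ee_pos: [0.5621, -0.0682, 0.1131]
tool_rot: [-2.343, -2.092, 0.0]
force: [-0.7, -0.5, -0.1]
gripper_width: 0.0006
grasp_force: 0.0
```

{"fn": "step_arm", "kwargs": {"motion": [[0, 0, -3, 0, 0, 0, 0], [0, 0, -6, 0, 0, 0, 0], [0, 0, -9, 0, 0, 0, 0], [0, 0, -12, 0, 0, 0, 0], [0, 0, -15, 0, 0, 0, 0], [0, 0, -18, 0, 0, 0, 0]]}}

```text
time: 18.8
ee_pos: [0.5623, -0.0683, 0.0954]
tool_rot: [2.343, 2.092, 0.0]
force: [-0.6, -0.4, -0.3]
gripper_width: 0.0006
grasp_force: 0.0
```

{"fn": "step_arm", "kwargs": {"motion": [[0, 0, -2, 0, 0, 0, 0], [0, 0, -4, 0, 0, 0, 0], [0, 0, -6, 0, 0, 0, 0], [0, 0, -8, 0, 0, 0, 0]]}}

```text
time: 19.2
ee_pos: [0.5623, -0.0683, 0.0875]
tool_rot: [2.343, 2.092, 0.0]
force: [0.5, -0.6, 0.5]
gripper_width: 0.0004
grasp_force: 0.0
```

{"fn": "step_arm", "kwargs": {"motion": [[0, 0, -2, 0, 0, 0, 0], [0, 0, -4, 0, 0, 0, 0], [0, 0, -6, 0, 0, 0, 0]]}}

```text
time: 19.5
ee_pos: [0.5623, -0.0684, 0.0816]
tool_rot: [2.343, 2.092, 0.0]
force: [-1.4, -1.1, 4.7]
gripper_width: 0.0004
grasp_force: 2.6
```

Contact at reported z ≈ 0.082, which fits a lid at about 0.15 rad. I press on past the catch.

{"fn": "step_arm", "kwargs": {"motion": [[0, 0, -2, 0, 0, 0, 0], [0, 0, -4, 0, 0, 0, 0], [0, 0, -6, 0, 0, 0, 0], [0, 0, -8, 0, 0, 0, 0]]}}

```text
time: 19.9
ee_pos: [0.5622, -0.0698, 0.074]
tool_rot: [2.344, 2.09, -0.001]
force: [-2.5, -4.1, 7.1]
gripper_width: 0.0009
grasp_force: 3.6
```

{"fn": "step_arm", "kwargs": {"motion": [[0, 0, -1, 0, 0, 0, 0], [0, 0, -2, 0, 0, 0, 0], [0, 0, -3, 0, 0, 0, 0]]}}

```text
time: 20.2
ee_pos: [0.5622, -0.0701, 0.0711]
tool_rot: [2.344, 2.089, -0.001]
force: [-2.8, -5.5, 6.6]
gripper_width: 0.0007
grasp_force: 3.4
```

{"fn": "step_arm", "kwargs": {"motion": [[0, -1, -1, 0, 0, 0, 0], [-1, -2, -2, 0, 0, 0, 0], [-1, -2, -3, 0, 0, 0, 0]]}}

```text
time: 20.5
ee_pos: [0.5622, -0.0706, 0.0682]
tool_rot: [2.343, 2.091, 0.002]
force: [0.6, -1.0, 6.2]
gripper_width: 0.0004
grasp_force: 3.0
```

{"fn": "step_arm", "kwargs": {"motion": [[0, 0, -1, 0, 0, 0, 0], [0, 0, -2, 0, 0, 0, 0]]}}

```text
time: 20.7
ee_pos: [0.5621, -0.0709, 0.0662]
tool_rot: [2.343, 2.091, 0.002]
force: [-0.1, -2.3, 6.2]
gripper_width: 0.0003
grasp_force: 3.1
```

{"fn": "step_arm", "kwargs": {"motion": [[0, 0, -1, 0, 0, 0, 0], [0, 0, -1, 0, 0, 0, 0]]}}

```text
time: 20.9
ee_pos: [0.5621, -0.0711, 0.0651]
tool_rot: [2.343, 2.09, 0.001]
force: [0.9, -1.5, 5.1]
gripper_width: 0.0001
grasp_force: 2.3
```

{"fn": "step_arm", "kwargs": {"motion": [[0, 0, -1, 0, 0, 0, 0], [0, 0, -1, 0, 0, 0, 0]]}}

```text
time: 21.1
ee_pos: [0.5621, -0.0712, 0.0641]
tool_rot: [2.343, 2.09, 0.001]
force: [0.3, -2.2, 4.7]
gripper_width: 0.0001
grasp_force: 2.4
```

{"fn": "step_arm", "kwargs": {"motion": [[0, 0, -1, 0, 0, 0, 0], [0, 0, -1, 0, 0, 0, 0]]}}

```text
time: 21.3
ee_pos: [0.5621, -0.0713, 0.0631]
tool_rot: [2.343, 2.09, 0.001]
force: [-0.1, -2.7, 5.1]
gripper_width: 0.0002
grasp_force: 2.4
```

{"fn": "step_arm", "kwargs": {"motion": [[0, -1, -1, 0, 0, 0, 0], [0, -1, -1, 0, 0, 0, 0]]}}

```text
time: 21.5
ee_pos: [0.562, -0.0716, 0.062]
tool_rot: [2.343, 2.091, 0.002]
force: [0.4, 0.4, 4.2]
gripper_width: 0.0005
grasp_force: 2.3
```

{"fn": "step_arm", "kwargs": {"motion": [[0, 0, -1, 0, 0, 0, 0], [0, 0, -1, 0, 0, 0, 0]]}}

```text
time: 21.7
ee_pos: [0.562, -0.0717, 0.061]
tool_rot: [2.343, 2.091, 0.001]
force: [0.2, -0.4, 4.0]
gripper_width: 0.0008
grasp_force: 2.3
```

{"fn": "step_arm", "kwargs": {"motion": [[0, 0, -1, 0, 0, 0, 0], [0, 0, -1, 0, 0, 0, 0]]}}

```text
time: 21.9
ee_pos: [0.562, -0.0718, 0.06]
tool_rot: [2.343, 2.091, 0.001]
force: [-0.0, -1.4, 4.3]
gripper_width: 0.0006
grasp_force: 2.3
```

{"fn": "step_arm", "kwargs": {"motion": [[0, 0, -1, 0, 0, 0, 0], [0, 0, -1, 0, 0, 0, 0]]}}

```text
time: 22.1
ee_pos: [0.562, -0.0719, 0.0591]
tool_rot: [2.343, 2.091, 0.001]
force: [1.1, -1.8, 4.4]
gripper_width: 0.0008
grasp_force: 2.5
```

{"fn": "step_arm", "kwargs": {"motion": [[0, 0, -1, 0, 0, 0, 0], [0, 0, -1, 0, 0, 0, 0]]}}

```text
time: 22.3
ee_pos: [0.562, -0.072, 0.0582]
tool_rot: [2.343, 2.091, 0.001]
force: [-0.8, -1.3, 9.3]
gripper_width: 0.0008
grasp_force: 4.1
```

The seal is reached and the force jumped to 9.3 N. I'm adding depth in small steps.

{"fn": "step_arm", "kwargs": {"motion": [[0, 0, -1, 0, 0, 0, 0], [0, 0, -1, 0, 0, 0, 0]]}}

```text
time: 22.5
ee_pos: [0.562, -0.072, 0.0575]
tool_rot: [2.343, 2.09, 0.002]
force: [-1.3, -2.1, 10.9]
gripper_width: 0.0007
grasp_force: 5.8
```

{"fn": "step_arm", "kwargs": {"motion": [[0, 0, -1, 0, 0, 0, 0], [0, 0, -1, 0, 0, 0, 0]]}}

```text
time: 22.7
ee_pos: [0.562, -0.0721, 0.0567]
tool_rot: [2.343, 2.09, 0.002]
force: [-2.1, -1.4, 14.6]
gripper_width: 0.0002
grasp_force: 7.4
```

{"fn": "step_arm", "kwargs": {"motion": [[0, 0, -0.9, 0, 0, 0, 0], [0, 0, -0.9, 0, 0, 0, 0]]}}

```text
time: 22.9
ee_pos: [0.562, -0.0721, 0.056]
tool_rot: [2.343, 2.09, 0.002]
force: [-2.1, -1.2, 17.6]
gripper_width: 0.0001
grasp_force: 8.9
```

Holding at about 18 N.

{"fn": "step_arm", "kwargs": {"motion": [[0, 0, -0.1, 0, 0, 0, 0], [0, 0, -0.1, 0, 0, 0, 0], [0, 0, -0.1, 0, 0, 0, 0], [0, 0, -0.1, 0, 0, 0, 0]]}}

```text
time: 23.3
ee_pos: [0.562, -0.0722, 0.056]
tool_rot: [2.343, 2.09, 0.002]
force: [-2.8, -0.1, 17.8]
gripper_width: 0.0004
grasp_force: 9.0
```

{"fn": "step_arm", "kwargs": {"motion": [[0, 0, 0, 0, 0, 0, 0], [0, 0, 0, 0, 0, 0, 0], [0, 0, 0, 0, 0, 0, 0]]}}

```text
time: 23.6
ee_pos: [0.5621, -0.0722, 0.0561]
tool_rot: [2.343, 2.09, 0.002]
force: [-2.4, -1.5, 17.7]
gripper_width: 0.0005
grasp_force: 9.0
```

That's 0.7 s at about 17.7 N. Now I let go by lifting straight up, then back well clear.

{"fn": "step_arm", "kwargs": {"motion": [[0, 0, 2, 0, 0, 0, 0], [0, 0, 6, 0, 0, 0, 0], [0, 0, 15, 0, 0, 0, 0], [0, 0, 40, 0, 0, 0, 0], [0, 0, 80, 0, 0, 0, 0], [0, 0, 120, 0, 0, 0, 0], [0, 0, 150, 0, 0, 0, 0], [0, 0, 150, 0, 0, 0, 0]]}}

```text
time: 24.4
ee_pos: [0.5632, -0.0716, 0.2087]
tool_rot: [2.34, 2.089, 0.008]
force: [0.6, -0.7, -0.7]
gripper_width: 0.0006
grasp_force: 0.0
```

```bash
python3 - <<'E'
from h import *
from rig import *
p=np.load("p.npy");o=observe();print(o["time"],o["ee_pos"],o["force"],o["qvel"])
# front edge row of lid in wrist view: scan columns for steepest brightness fall
d=C["wrist"]=get_image("wrist");g=d["pixels"].astype(float)
for th in(.16,.08,.04,.02):print(th,proj("wrist",lid(p,[[.136,-.206,.012],[-.136,-.206,.012]],th)).round(1).tolist())
for c in(190,210,230,430,450):print(c,[(r,int(g[r,c,0]-g[r,c,2])) for r in range(196,246,3)])
# lid side corners along brass-edged front rows: orange extents
for r in(185,195,200):print(r,[(c,int(g[r,c,0]),int(g[r,c,2])) for c in list(range(150,200,5))+list(range(440,500,5))])
t=get_image("top")["pixels"].astype(float);m=np.abs(t-C["top"]["pixels"]).sum(2)
print("rock/tray/jar changed px",(m[220:256,455:502]>90).sum(),(m[148:203,452:510]>90).sum(),(m[155:190,140:175]>90).sum())
E
```

```text
24.4 [ 0.5632 -0.0716  0.2087] [ 0.6125 -0.7057 -0.6817] [ 0.0134  0.0537 -0.0321  0.0597 -0.0264 -0.0653  0.0233]
0.16 [[465.8, 198.2], [170.4, 198.8]]
0.08 [[458.2, 197.3], [178.0, 197.9]]
0.04 [[454.7, 196.4], [181.5, 197.0]]
0.02 [[453.0, 195.8], [183.2, 196.4]]
190 [(196, 151), (199, 96), (202, 94), (205, 98), (208, 101), (211, 99), (214, 98), (217, 97), (220, 97), (223, 95), (226, 97), (229, 95), (232, 95), (235, 99), (238, 95), (241, 96), (244, 98)]
210 [(196, 110), (199, 57), (202, 66), (205, 69), (208, 78), (211, 81), (214, 88), (217, 93), (220, 94), (223, 94), (226, 92), (229, 91), (232, 94), (235, 89), (238, 93), (241, 93), (244, 87)]
230 [(196, 112), (199, 56), (202, 53), (205, 55), (208, 54), (211, 51), (214, 54), (217, 55), (220, 54), (223, 56), (226, 59), (229, 90), (232, 111), (235, 112), (238, 115), (241, 115), (244, 110)]
430 [(196, 151), (199, 98), (202, 105), (205, 99), (208, 101), (211, 102), (214, 101), (217, 102), (220, 105), (223, 103), (226, 101), (229, 105), (232, 102), (235, 100), (238, 99), (241, 100), (244, 91)]
450 [(196, 151), (199, 98), (202, 99), (205
[... 563 characters left out ...]
70), (165, 173, 78), (170, 179, 75), (175, 171, 75), (180, 236, 85), (185, 233, 81), (190, 235, 81), (195, 234, 85), (440, 234, 84), (445, 233, 84), (450, 234, 85), (455, 169, 69), (460, 178, 80), (465, 183, 83), (470, 115, 52), (475, 176, 77), (480, 170, 74), (485, 177, 75), (490, 178, 77), (495, 162, 73)]
200 [(150, 166, 69), (155, 179, 79), (160, 172, 76), (165, 175, 74), (170, 181, 81), (175, 174, 75), (180, 168, 74), (185, 170, 75), (190, 175, 78), (195, 175, 73), (440, 180, 78), (445, 182, 82), (450, 175, 78), (455, 172, 77), (460, 180, 80), (465, 182, 80), (470, 118, 55), (475, 175, 79), (480, 177, 81), (485, 177, 76), (490, 172, 73), (495, 165, 76)]
rock/tray/jar changed px 589 623 0
```

The lid corners in the wrist view (≈179 and ≈453 px) put the lid at about 0.04 rad, so it is shut and holding. The jar pixels are unchanged. The changed pixels at the rock and tray are most likely the arm's shadow, because the arm never went near them. I'll settle and hand in.

{"fn": "step_arm", "kwargs": {"motion": [[0, 0, 0, 0, 0, 0, 0], [0, 0, 0, 0, 0, 0, 0], [0, 0, 0, 0, 0, 0, 0]]}}

```text
time: 24.8
ee_pos: [0.5607, -0.0713, 0.2036]
tool_rot: [-2.343, -2.091, 0.002]
force: [0.1, 0.3, -0.0]
gripper_width: 0.0004
grasp_force: 0.0
```

```bash
python3 - <<'E'
from rig import *
import numpy as np
g=get_image("wrist")["pixels"].astype(int);print([(c,g[190,c,0]) for c in list(range(172,188,2))+list(range(446,462,2))],observe()["force"])
print(finish_job())
E
```

```text
[(172, np.int64(178)), (174, np.int64(181)), (176, np.int64(174)), (178, np.int64(175)), (180, np.int64(223)), (182, np.int64(234)), (184, np.int64(230)), (186, np.int64(230)), (446, np.int64(232)), (448, np.int64(235)), (450, np.int64(234)), (452, np.int64(231)), (454, np.int64(230)), (456, np.int64(232)), (458, np.int64(233)), (460, np.int64(225))] [ 0.78766662 -0.18676276  0.15758061]
the job is handed in; nothing more can be done
None
```

The case is shut: the lid went over and sank onto the catch untouched, was pressed onto the seal and held at about 17.7 N for 0.7 s, then released at about 0.04 rad, and the job is handed in at about 25 s; I did not confirm by image that the rock and tray are unmoved, but the arm never went near them.

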